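# Lock the expanding book rack with its pin

### The job

Lock the expanding book rack: take the knobbed, spring-loaded steel pin out of the wooden desk tidy, rest its foot gently on the bottom of the rack's slot at the end nearest the books, and drag it lightly along the slot's bottom, without lifting it off again, until it drops into the hidden notch. Stop there, see that the pin is fully home in the notch and let go of it, standing there. Never push the pin against the rack with more than 20 N, and leave the marker pen and the other things on the desk where they are.

Things in the scene. Friction and masses are not known exactly. Their poses are not given: they have to be found in the camera images.
- rack: Brown wooden expanding book rack, fixed to the desk. Origin on the desk under it; y runs along it towards the books, x across, z up. Board x -80 to 80, y -210 to 228 mm, top 46 mm above the desk. Small books, up to 180 mm above the desk, stand at y 137 to 216 mm, then an end panel; the end panel of its inner half (150 mm above the desk) stands beyond y = -220 mm.
- slot_start (a point): Middle of the end nearest the books of a straight slot through the board, at the level of the board's top (rack x 0, y 30, z 46 mm). The slot is 16 mm wide and 140 mm long, on the line x = 0. A dark brush strip 6 to 10 mm down it hides what is below; it gives the pin no resistance. Axes as the rack's.
- slot_end (a point): Middle of the slot's other end (rack y -110, z 46 mm). The slot's bottom, rack z 22 mm, is the rigid flat top of the inner half, which slides in the board, stiffly, and was left pulled out by some amount. In it is the unseen notch: 15 mm along the slot, wider than the slot, bottom at z 4 mm (18 mm deeper), centred anywhere from y -10 to -90 mm, new each time.
- tidy: Pale wooden desk tidy, a block fixed to the desk, 60 mm (its x) by 120 mm (its y) by 45 mm high, origin under its centre. Two upright holes of 16 mm, 30 mm deep, at its y = -30 and +30 mm: the pin stands in one and the marker pen in the other, either way round.
- pin_knob (a point): Centre of the steel pin's round knob, 24 mm in diameter and 28 mm tall, by which to hold it. The pin (about 0.1 kg) stands upright: below the knob a round shank 12 mm in diameter, 64 mm long, flat foot with a small bevel; 92 mm in all. The shank is sprung: it slides up to 12 mm up into the knob, yielding from 2 N (0 mm) to 8 N (12 mm), then rigid. Unpressed, the centre is 78 mm above the foot.
- pin_mid (a point): Half-way up the unpressed pin, 46 mm above its foot, on its axis (moves with the knob).
- pin_tip (a point): Centre of the pin's foot, on its axis (moves with the sprung shank).
- pin: The same pin; origin on its axis 78 mm below the knob's centre, where the foot is when the shank is not pressed up; z up its axis.
- marker_mid (a point): Middle of the slim white and grey marker pen, 105 mm long and 14 mm in diameter, that stands in the tidy's other hole; leave it there.
- mug: White mug, 80 mm wide, 95 mm tall, standing on the desk; leave it.
- stapler: Black stapler, 140 mm long, lying on the desk; leave it.
- clip_jar: Clear jar with a white lid, 60 mm wide, 70 mm tall; leave it.
- tape: Grey tape dispenser, 140 mm long, on the desk; leave it.

How it is judged:
By the outcome, as a careful person would: the job done as asked, in the order asked, and still so for the second after the job is handed in, with the robot touching nothing.
It also fails if it takes over 64 s, if anything falls off the work surface, if the arm or the gripper's body presses on something with over 40 N, if the wrist force passes 120 N, or if a joint passes its speed limit or range.

### The arm

A 6-joint arm with a two-finger parallel gripper is mounted at the origin on the work surface. World frame = base frame: x ahead of the robot, y to its left, z up, the work surface at z = 0. Lengths are in m, angles in rad, forces in N, time in s.
With the tool pointing down it reaches from about 0.3 to 0.775 m from the base axis. Payload 14.6 kg.
Tool frame: the origin (TCP) lies at the centre of the arm's flange, where the gripper is bolted on; the fingertips stand 199 mm ahead of it and the grasp point (between the pads) lies ctrl.tcp_to_grasp ahead of it (ctrl.tcp_to_grasp is the distance from the TCP to the grasp point, in m); z points along the fingers, y is the line along which they close (so a half turn about z gives the same grasp; the last joint's range is limited). The gripper opens to 94 mm and grips with 3 to 60 N. Pads are 16 mm wide; open, the fingers measure 119 mm over their backs; the gripper's body (75 mm by 177 mm) begins 78 mm behind the grasp point.
Start: joints at [-1.319, 0.3, 1.521, -0, 1.321, -0.067], TCP at [0.172, -0.522, 0.405] pointing down, gripper open.
Joint ranges: [-3.03, 3.03], [-0.79, 2.21], [0.23, 2.52], [-1.04, 4.18], [0, 3.07], [-2.55, 2.55]. Speed limits (rad/s): [2.22, 2.22, 2.57, 3.14, 3.14, 3.14].

### API

Orientations are given as [roll, pitch, yaw] about the fixed x, y, z axes, in that order (R = Rz(yaw) Ry(pitch) Rx(roll)).
In Python, from station import ctrl gives the robot as it stands. The module is installed in compiled form; this text tells all that it offers.
- The arm moves only by the shell command python3 -m jog 'ROWS' [OPENING] [FORCE]. ROWS is JSON, a list of rows, each a list of 6 numbers: the shift along the tool's x, y, z in cm, then the turn, a rotation vector about the tool's x, y, z in rad. In form: [[tx, ty, tz, ax, ay, az], ...]. A call has 1 to 8 rows; each row is the pose to reach, as a shift and turn from the pose commanded when the call began, along the tool's axes at that moment; what a row does not reach only later rows make up. A row lasts 1/10 s, in which the tool goes at most 50 mm and 8.59 degrees, less where a joint would pass 70% of its speed; a pose out of reach is approached as far as the arm can. A call with a gripper value outside its range is refused whole. OPENING is the opening in per cent of the stroke, from 0 (shut) to 100 (fully open), set as the call begins (- or left out, the last holds). The fingers move at their own pace and stop on an object; FORCE is the grip in N (left out, the last holds). Time passes only in rows, so rows that repeat a pose let the fingers close. It gives the time, the measured TCP pose, the force, the opening and the grip force at its end, in the units of the state.
- ctrl.get_obs(): the state, without advancing time (a new reading comes with each control period).
- ctrl.camera(name): name is "scene" or "top"; returns a dict with "img" (400x640x3 uint8, blue, green, red), "intrinsics" (3x3 intrinsics, pixels), "R" (3x3) and "t" (3): a world point X has camera coordinates R X + t. Camera axes: x right, y down, z forward; pixel columns grow to the right and rows downward; lengths in m; the calibration is good to about 2 mm. A picture is of the moment at which its call begins. There is no depth.
- ctrl.hand_in(): hands the job in; it is judged then, once.
The state is a dict: "time_s": time; "qpos": joint angles; "joint_vel": joint speeds; "tau": joint torques, N m; "ee_pos": TCP position; "eef_rot": TCP orientation; "force": force on the tool from outside, world axes, zero at the start; "moment": the same for the moment, N m; "grip_width": finger opening in m; "grip_force": force on a finger pad.
Only numpy, scipy, OpenCV 4.12 (cv2) and the standard library are available. Lean on these libraries where they do the work, as an engineer would, in place of code of your own. Each camera call takes 0.05 s, during which the arm holds its last target. There are 200 camera calls.

## Working session

There is one attempt and no reset: what is moved stays moved. The work goes in short steps, Python scripts to look and compute and a shell command to move; the robot and the scene stay as the last step left them, time stands still between calls to the robot, and variables do not carry over. Pictures are saved under pics/ and viewed, at most 10 in all, crops included, and the job is handed in when it is done.

```bash
mkdir -p pics; cat > h.py <<'E'
import numpy as np, cv2
from station import ctrl
from scipy.spatial.transform import Rotation as Rn
def cam(n):
    c=ctrl.camera(n); return c
def ray(c,u,v):
    K=np.array(c["intrinsics"]);R=np.array(c["R"]);t=np.array(c["t"])
    d=R.T@np.linalg.solve(K,[u,v,1]); return -R.T@t,d
def onz(c,u,v,z):
    o,d=ray(c,u,v); return o+d*(z-o[2])/d[2]
def proj(c,X):
    p=np.array(c["intrinsics"])@(np.array(c["R"])@np.array(X)+np.array(c["t"])); return p[:2]/p[2]
def two(c1,p1,c2,p2):
    o1,d1=ray(c1,*p1);o2,d2=ray(c2,*p2)
    s=np.linalg.lstsq(np.c_[d1,-d2],o2-o1,rcond=None)[0]
    a=o1+d1*s[0];b=o2+d2*s[1]; return (a+b)/2,np.linalg.norm(a-b)
E
python3 - <<'E'
from h import *
for n in("scene","top"):
    c=cam(n); cv2.imwrite(f"pics/{n}0.png",c["img"]); o,d=ray(c,320,200); print(n,o,d,c["intrinsics"][0][0])
o=ctrl.get_obs(); print(o, ctrl.tcp_to_grasp)
E
```

```text
scene [ 1.37376344 -0.20341263  0.99678094] [-0.66100572  0.10909681 -0.7424398 ] 422.9158788101427
top [ 0.44859784 -0.07213269  1.24964308] [ 0.1270412   0.02107534 -0.9917519 ] 381.2517676939764
{'time_s': 0.1, 'qpos': array([-1.31857041e+00,  3.00407151e-01,  1.52151111e+00, -4.59558808e-05,
        1.32068225e+00, -6.66304630e-02]), 'joint_vel': array([-0.00171003, -0.00124246, -0.00256662, -0.0004689 , -0.00136195,
       -0.00082218]), 'tau': array([-6.56856116e-06, -5.32643294e+01, -3.53284836e+01,  7.09174946e-02,
        2.34395522e-02, -5.91219737e-05]), 'ee_pos': array([ 0.17238575, -0.52225718,  0.4041509 ]), 'eef_rot': array([-3.14058407e+00, -2.26885251e-05,  3.18867761e-01]), 'force': array([ 0.60191369, -0.43534653,  0.1554869 ]), 'moment': array([ 0.00227521, -0.00313437,  0.00667797]), 'grip_force': 0.0, 'grip_width': 0.09389987896577269} 0.1804
```

View pics/scene0.png

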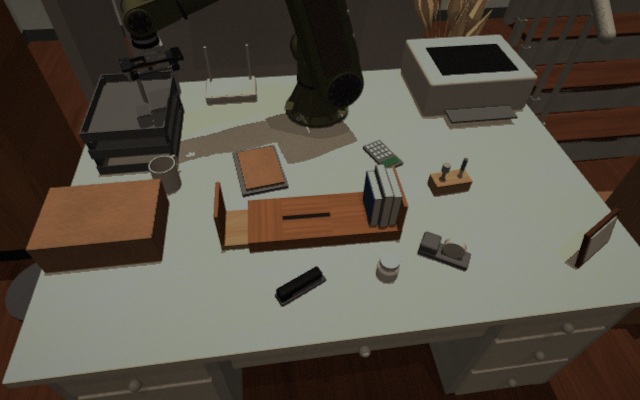

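View pics/top0.png

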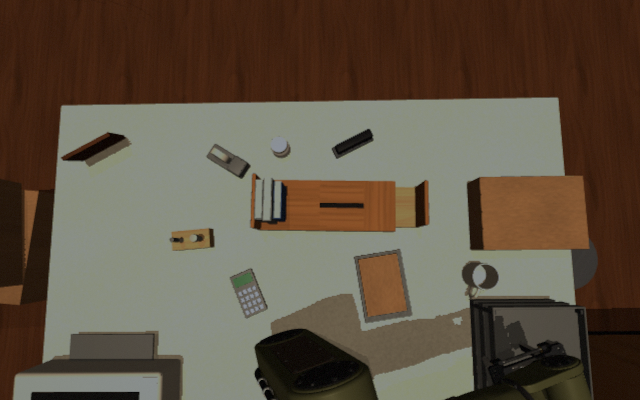

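The scene view shows the tidy at about (450,180), with a short knobbed object at (446,168) and a taller thin one at (463,165). The top view shows the tidy at (192,239) and the slot from (320,205) to (363,206). I'll enlarge both.

```bash
python3 - <<'E'
from h import *
a=cv2.imread("pics/scene0.png")[145:205,415:485]; b=cv2.imread("pics/top0.png")[220:260,160:225]
c=cv2.imread("pics/top0.png")[165:240,240:440]
f=lambda i,s:cv2.convertScaleAbs(cv2.resize(i,None,fx=s,fy=s,interpolation=cv2.INTER_CUBIC),alpha=1.4)
a=f(a,5);b=f(b,6);c=f(c,4)
A=np.zeros((600,800,3),np.uint8);A[:300,:350]=a;A[:240,400:790]=b;A[300:600,:]=c
cv2.imwrite("pics/crop1.png",A)
E
```

```text
(no output)
```

View pics/crop1.png

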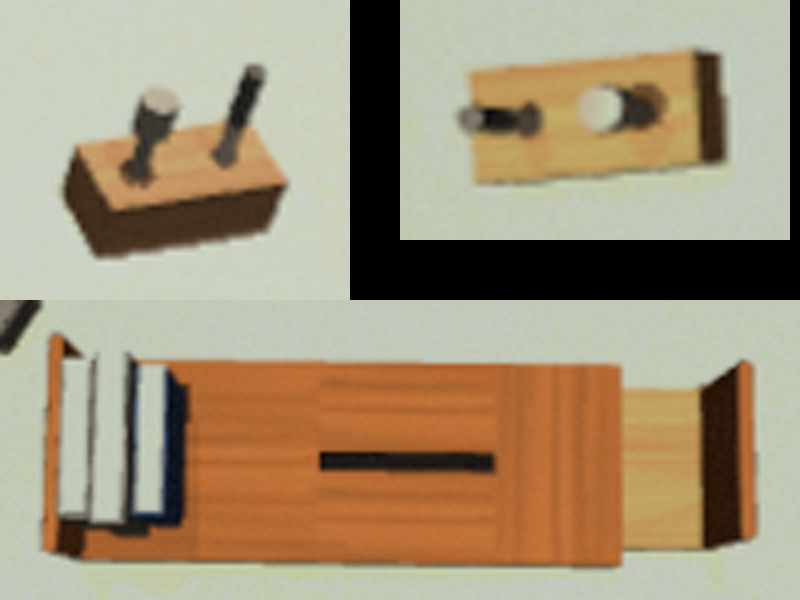

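```bash
cat > m.py <<'E'
from h import *
def wc(gray_w,c,z):
    v,u=np.nonzero(gray_w>0); w=gray_w[v,u]
    return np.array([onz(c,a,b,z)[:2] for a,b in zip(u,v)]),w
def slot(c,roi):
    # dark-weighted (fractional coverage) points on board-top plane
    x0,y0,x1,y1=roi; g=cv2.cvtColor(c["img"],cv2.COLOR_BGR2GRAY).astype(float)
    bg=np.median(g[y0:y1,x0:x1]); m=np.zeros_like(g); s=g[y0:y1,x0:x1]
    dk=np.percentile(s,2); w=np.clip((bg-s)/(bg-dk),0,1); w[w<.35]=0
    n,l,st,_=cv2.connectedComponentsWithStats((w>0).astype(np.uint8)); k=1+np.argmax(st[1:,4]); w[l!=k]=0
    m[y0:y1,x0:x1]=w; P,W=wc(m,c,0.046)
    mu=np.average(P,axis=0,weights=W); C=np.cov(P.T,aweights=W); e,V=np.linalg.eigh(C)
    d=V[:,1]; d=d*np.sign(d[1]); t=(P-mu)@d
    return mu,d,np.sqrt(12*e[::-1]),st[k]
E
python3 - <<'E'
from m import *
T=cam("top");S=cam("scene")
for n,c,r in(("top",T,(305,192,378,218)),("scene",S,(270,207,340,226))):
    mu,d,L,st=slot(c,r); print(n,mu.round(4),d.round(4),np.degrees(np.arctan2(d[1],d[0])).round(2),L.round(4),st)
# board outline in top
hsv=cv2.cvtColor(T["img"],cv2.COLOR_BGR2HSV)
# knob tops: bright, low saturation
for n,c,r in(("top",T,(185,228,204,250)),("scene",S,(438,158,456,176))):
    x0,y0,x1,y1=r; s=c["img"][y0:y1,x0:x1]; h=cv2.cvtColor(s,cv2.COLOR_BGR2HSV)
    print(n);print(h[...,1]);print(h[...,2])
# tidy top
for n,c,r in(("top",T,(160,220,225,260)),("scene",S,(420,150,480,202))):
    x0,y0,x1,y1=r; h=cv2.cvtColor(c["img"][y0:y1,x0:x1],cv2.COLOR_BGR2HSV)
    m=((h[...,1]>70)&(h[...,2]>90)).astype(np.uint8); 
    m=cv2.morphologyEx(m,cv2.MORPH_OPEN,np.ones((2,2)))
    k=max(cv2.findContours(m,0,2)[0],key=cv2.contourArea)[:,0]+[x0,y0]
    P=np.array([onz(c,*p,0.045)[:2] for p in k],np.float32); print(n,cv2.minAreaRect(P*1000))
E
```

```text
top [ 0.5862 -0.1142] [0.0198 0.9998] 88.87 [0.1389 0.015 ] [ 15  11  44   6 222]
scene [ 0.5837 -0.1139] [0.0252 0.9997] 88.56 [0.1379 0.0153] [ 12   5  48   8 217]
top
[[ 21  21  27  34  29  23  21  21  23  24  24  26  28  24  28  34  32  32
   30]
 [ 29  31  33  33  39  37  37  41  48  59  59  68  86  86 100 132 133 142
  142]
 [ 72  89  88  96 115 115 126 141 143 141 139 140 140 140 137 137 140 137
  136]
 [140 140 140 139 139 139 139 140 137 138 137 139 135 137 134 134 134 131
  130]
 [139 138 135 136 133 133 135 133 134 131 133 131 129 132 131 130 131 133
  129]
 [133 129 131 130 132 132 128 122 123 123 127 128 129 131 134 134 134 132
  130]
 [130 133 132 131 132 127 104  78  71  67  87 120 127 137 152 152 149 140
  135]
 [134 134 134 137 128  96  60  48  43  38  40  38  78 121 150 152 150 144
  144]
 [135 134 135 135 105  66  51  46  39  38  34  33  55  72 113 143 144 148
  148]
 [132 130 128 127  93  53  50  43  40  37  28  21  59  65  48  50  91 129
  154]
 [126 124 122 118  86  53  48  44  42  37  27  27  54  55  67  67  57 123
  146]
 [119 122 121 122  97  59  47  44  38  
[... 4855 characters left out ...]
  45  47  86 136 147 147 146 145 144]
 [150 150 141 102  41  43  44  44  42  43  51 101 144 145 143 143 143 143]
 [149 146 138 104  53  44  44  44  44  45  65 111 143 142 142 142 139 141]
 [146 144 144 130  86  42  43  45  49  59  96 142 142 141 143 142 141 141]
 [142 141 142 132  91  40  41  54  83 106 118 143 141 142 142 142 141 141]
 [140 140 141 124  54  41  39  78 130 142 142 142 141 142 141 142 142 140]
 [142 141 139 115  40  42  43  91 142 143 142 141 143 143 141 141 141 142]]
top ((479.9671325683594, 362.3093566894531), (60.89443588256836, 120.31366729736328), 4.780182361602783)
scene ((486.2748107910156, 367.4698486328125), (59.37992858886719, 119.69830322265625), 4.461633682250977)
```

```bash
python3 - <<'E'
from h import *
T=cam("top");S=cam("scene")
print(two(T,(192.7,237.6),S,(446.7,164.6)), onz(T,192.7,237.6,.107), onz(S,446.7,164.6,.107))
for d in(30,-30):
  for a,cx,cy in((4.78,480,362.3),(4.46,486.3,367.5)):
    a=np.radians(a);print(d,cx-np.sin(a)*d,cy+np.cos(a)*d)
o=ctrl.get_obs();print(o['eef_rot'],o['ee_pos'])
E
```

```text
(array([0.48586454, 0.33541141, 0.10814202]), np.float64(3.257173382982145e-05)) [0.48589804 0.33580226 0.107     ] [0.48472164 0.33612212 0.107     ]
30 477.5001001015769 392.19566022849915
30 483.96710708788135 397.4091559670377
-30 482.4998998984231 332.4043397715009
-30 488.6328929121187 337.5908440329623
[-3.14115550e+00 -4.12543588e-05  3.18832039e-01] [ 0.17238803 -0.52227652  0.40444441]
```

```bash
cat > go.py <<'E'
import sys
from h import *
# usage: go.py gx gy gz yaw : grasp-point target -> tool shift cm, turn rad
g=np.array(list(map(float,sys.argv[1:4])));yaw=float(sys.argv[4])
o=ctrl.get_obs();R=Rn.from_euler('xyz',o['eef_rot'])
tgt=Rn.from_euler('xyz',[np.pi,0,yaw]); p=g+[0,0,ctrl.tcp_to_grasp]
print('shift cm',(R.inv().apply(p-o['ee_pos'])*100).round(2),'rv',(R.inv()*tgt).as_rotvec().round(4))
print('grasp',(o['ee_pos']+R.apply([0,0,ctrl.tcp_to_grasp])).round(4),o['eef_rot'].round(4),'F',o['force'].round(2),'w',round(o['grip_width'],4),o['time_s'])
E
python3 -m jog '[[56.6,-71.6,0,0,0,-1.23],[56.6,-71.6,0,0,0,-1.23],[56.6,-71.6,0,0,0,-1.23],[56.6,-71.6,0,0,0,-1.23],[56.6,-71.6,0,0,0,-1.23],[56.6,-71.6,0,0,0,-1.23],[56.6,-71.6,0,0,0,-1.23],[56.6,-71.6,0,0,0,-1.23]]' 70; python3 go.py .4855 .336 .2 1.549
```

```text
time_s: 1.1
ee_pos: [0.3095, -0.1446, 0.4049]
eef_rot: [3.141, 0.0, 1.524]
force: [1.1, -0.0, 1.1]
grip_width: 0.0657
grip_force: 0.0
shift cm [48.83 15.34  2.44] rv [ 0.0009  0.0005 -0.0247]
grasp [ 0.3097 -0.1447  0.2245] [3.1407e+00 5.0000e-04 1.5243e+00] F [ 1.12 -0.04  1.12] w 0.0657 1.1
```

```bash
python3 -m jog '[[48.8,15.3,2,0,0,-0.025],[48.8,15.3,2,0,0,-0.025],[48.8,15.3,2,0,0,-0.025],[48.8,15.3,2,0,0,-0.025],[48.8,15.3,2,0,0,-0.025],[48.8,15.3,2,0,0,-0.025],[48.8,15.3,2,0,0,-0.025],[48.8,15.3,2,0,0,-0.025]]' | head -1; python3 go.py .4855 .336 .17 1.549
```

```text
time_s: 1.9
shift cm [10.65  3.37  3.85] rv [ 0.0003 -0.0001 -0.0048]
grasp [0.449  0.2304 0.2085] [ 3.1413e+00 -1.0000e-04  1.5442e+00] F [ 0.88 -0.87  0.27] w 0.066 1.9
```

```bash
python3 -m jog '[[10.6,3.3,3.8,0,0,0],[10.6,3.3,3.8,0,0,0],[10.6,3.3,3.8,0,0,0],[10.6,3.3,3.8,0,0,0],[10.6,3.3,3.8,0,0,0]]' | head -1; python3 go.py .4855 .336 .093 1.549
```

```text
time_s: 2.4
shift cm [0.33 0.09 7.76] rv [-0.0004  0.0004 -0.005 ]
grasp [0.4845 0.3327 0.1706] [-3.1412e+00  4.0000e-04  1.5440e+00] F [ 0.16 -0.14  0.01] w 0.0659 2.4
```

```bash
python3 -m jog '[[0.3,0.1,2.5,0,0,-0.005],[0.3,0.1,5,0,0,-0.005],[0.3,0.1,7.7,0,0,-0.005],[0.3,0.1,7.7,0,0,-0.005],[0.3,0.1,7.7,0,0,-0.005]]' | head -1; python3 go.py .4855 .336 .093 1.549
python3 -m jog '[[0,0,0,0,0,0],[0,0,0,0,0,0],[0,0,0,0,0,0],[0,0,0,0,0,0],[0,0,0,0,0,0],[0,0,0,0,0,0]]' 15 40;python3 go.py .4855 .336 .093 1.549
python3 - <<'E'
from h import *
a=cam("scene")["img"][110:210,390:510];b=cam("top")["img"][200:280,140:260]
cv2.imwrite("pics/g1.png",np.hstack([cv2.resize(a,(400,333)),cv2.resize(b,(400,333))]))
E
```

```text
time_s: 2.9
shift cm [ 0.05 -0.05  0.2 ] rv [ 0.0008 -0.0005 -0.0011]
grasp [0.4861 0.3355 0.095 ] [ 3.1408e+00 -5.0000e-04  1.5479e+00] F [-0.09 -0.29  0.8 ] w 0.0656 2.9
time_s: 3.5
ee_pos: [0.4857, 0.3362, 0.2741]
eef_rot: [3.142, -0.0, 1.549]
force: [0.1, 0.2, 0.7]
grip_width: 0.0231
grip_force: 40.0
shift cm [-0.02 -0.02  0.07] rv [ 0.     -0.     -0.0001]
grasp [0.4857 0.3362 0.0937] [ 3.1416 -0.      1.5489] F [0.08 0.22 0.69] w 0.0231 3.5
```

View pics/g1.png

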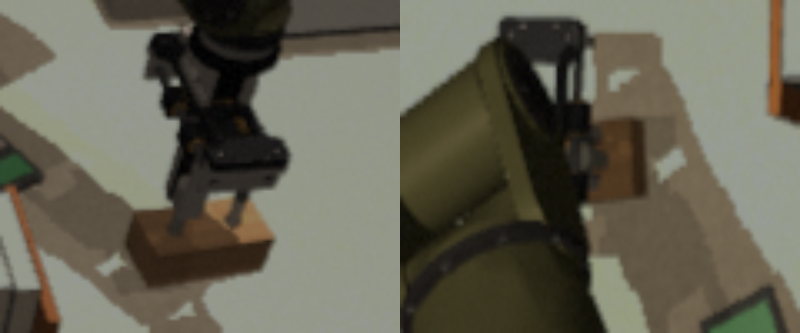

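Holding the knob: 23 mm opening, 40 N grip. Next I lift it straight out and carry it over the books.

```bash
python3 -m jog '[[0,0,-2,0,0,0],[0,0,-5,0,0,0],[0,0,-9,0,0,0],[0,0,-13,0,0,0],[0,0,-17,0,0,0],[0,0,-19.5,0,0,0],[0,0,-19.5,0,0,0]]' | tail -3; 
python3 -m jog '[[-4,1,0,0,0,0],[-8,2,0,0,0,0],[-12,3,0,0,0,0],[-16,4.5,0,0,0,0],[-20,5.6,0,0,0,0],[-24,6.7,0,0,0,0],[-28,7.8,0,0,0,0],[-32,9,0,0,0,0]]' | tail -3; python3 go.py .585 -.054 .15 1.549
python3 - <<'E'
from h import *
c=cam("top"); s=cam("scene")
for n,cc,cols in(("top0",c,range(305,390,6)),("scene0",s,range(265,345,6))):
    im=cv2.imread(f"pics/{n}.png"); h=cv2.cvtColor(im,cv2.COLOR_BGR2HSV)[...,1].astype(float)
    E=[]
    for u in cols:
        r=(160,250) if n=="top0" else (185,215)
        g=np.diff(cv2.GaussianBlur(h[r[0]:r[1],u:u+1],(1,3),0)[:,0]); 
        E.append((r[0]+np.argmax(g)+.5, r[0]+np.argmin(g)+.5))
    E=np.median(E,axis=0); u=np.mean(cols); print(n,E,[onz(cc,u,v,.046).round(4) for v in E])
E
```

```text
force: [0.0, -0.3, -1.0]
grip_width: 0.023
grip_force: 40.0
force: [-0.1, 0.2, -0.7]
grip_width: 0.0232
grip_force: 40.0
shift cm [-6.62  1.79 13.68] rv [-0.0023 -0.0001 -0.0001]
grasp [0.5685 0.0126 0.2868] [-3.1393e+00 -1.0000e-04  1.5489e+00] F [-0.11  0.21 -0.71] w 0.0232 5.1
top0 [180.5 230.5] [array([ 0.6646, -0.1335,  0.046 ]), array([ 0.5049, -0.1307,  0.046 ])]
scene0 [195.5 191. ] [array([ 0.5028, -0.1096,  0.046 ]), array([ 0.4841, -0.1074,  0.046 ])]
```

```bash
python3 -m jog '[[-3.5,1,0,0,0,0],[-6.2,1.9,0,0,0,0],[-6.2,1.9,3,0,0,0],[-6.2,1.9,7,0,0,0],[-6.2,1.9,11,0,0,0],[-6.2,1.9,15,0,0,0],[-6.2,1.9,15.2,0,0,0],[-6.2,1.9,15.2,0,0,0]]' | tail -3; python3 go.py .5863 -.054 .132 1.549
python3 - <<'E'
from h import *
a=cam("scene"); p=proj(a,[.5863,-.054,.057]); print(p)
i=a["img"]; cv2.imwrite("pics/s2.png",i); x,y=int(p[0]),int(p[1])
cv2.imwrite("pics/h1.png",cv2.convertScaleAbs(cv2.resize(i[y-45:y+30,x-60:x+40],None,fx=8,fy=8,interpolation=cv2.INTER_CUBIC),alpha=1.8)); print(x-60,y-45)
E
```

```text
force: [0.9, 1.3, -0.8]
grip_width: 0.0232
grip_force: 40.0
shift cm [-0.62  0.01  0.44] rv [-0.0016 -0.0002  0.0001]
grasp [ 0.5861 -0.0478  0.1365] [-3.1400e+00 -2.0000e-04  1.5491e+00] F [ 0.89  1.26 -0.84] w 0.0232 6.0
[326.22999259 212.07280062]
266 167
```

View pics/h1.png

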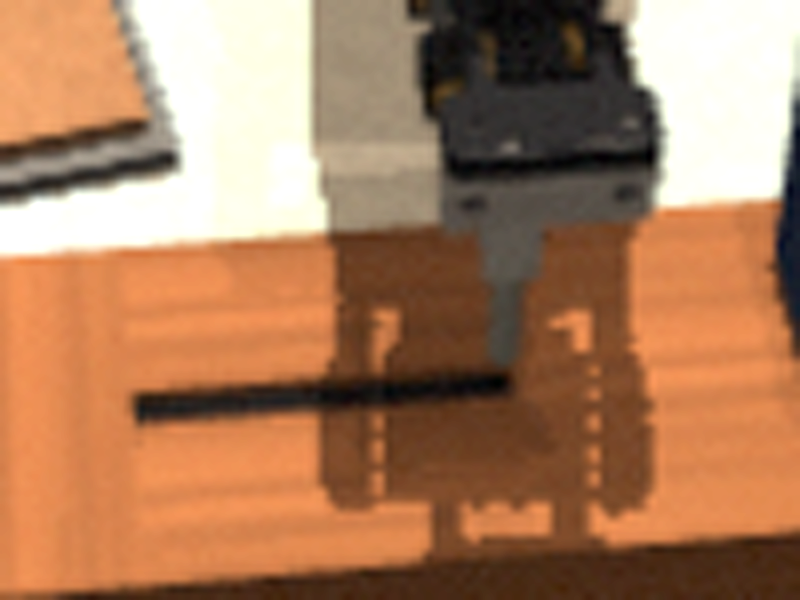

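The hover view shows the foot's lower edge at crop (503,363), about pixel (328.9,212.4). The slot's right end is at crop (512,382), about (330,214.7).

```bash
python3 - <<'E'
from h import *
a=cam("scene"); g=a["img"]
print("pred foot front",proj(a,[.5861+.006,-.0478,.0585]), "pred slot start",proj(a,[.5865,-.044,.046]))
hsv=cv2.cvtColor(g,cv2.COLOR_BGR2HSV)
print(hsv[200:220,322:336,1]); print(hsv[200:220,322:336,2])
for v in (212,212.5,213): print(v,onz(a,328.4,v-.5,.0585))
E
```

```text
pred foot front [328.65445126 213.04207646] pred slot start [329.48892753 214.22581355]
[[159 193 169 149  91  43  41  46  40  47  48 109 175 175]
 [169 182 173 147  98  51  40  47  43  60  90 125 164 171]
 [174 182 168 168 137  82  52  52  61 117 179 173 173 178]
 [185 168 170 190 176 104  47  44  68 122 169 165 164 164]
 [170 173 173 169 166  90  47  52  64 134 166 175 166 163]
 [177 169 166 170 155  98  53  51  74 148 174 164 167 167]
 [167 167 181 170 148  92  42  51  73 144 178 167 171 170]
 [175 175 186 170 144  89  44  45  87 142 171 174 170 169]
 [175 186 170 179 148  70  49  46  75 150 166 178 166 165]
 [170 185 179 170 152  75  36  50  87 170 178 174 169 171]
 [173 162 170 166 151  75  49  45  87 158 177 166 171 162]
 [188 174 171 169 157  81  60  52 106 160 173 172 169 169]
 [179 180 181 175 174 139  92  93 153 178 161 169 169 165]
 [185 178 193 162 160 204 155 177 173 184 173 169 170 169]
 [ 97 153 159 146  43  43  64 177 200 167 173 166 170 169]
 [ 64  36  32 102 128   0 106 163 177 173 169 168 170 172]
 [127 144 170 164 182 185 153 184 168 175 175 166 172 178]
 [176 163
[... 777 characters left out ...]
 54  44  42  40  44  55  62  72  73  74]
 [ 57  57  58  59  52  44  38  39  48  59  68  74  74  74]
 [ 50  51  52  51  47  44  39  44  55  63  73  71  71  71]
 [ 33  33  33  33  35  30  33  39  53  61  65  68  66  68]
 [ 21  15   8  14   6   6   4  26  46  61  68  69  69  71]
 [  8   7   8   5   6  10  12  25  46  62  71  70  72  71]
 [ 22  23  24  28  28  29  35  36  50  64  70  72  71  70]
 [ 45  47  48  54  53  55  56  55  56  58  61  68  67  67]
 [ 53  53  52  54  54  53  55  54  55  56  60  65  66  65]
 [ 55  54  54  55  57  56  55  55  55  56  56  59  66  67]]
212 [ 0.58618173 -0.04762077  0.0585    ]
212.5 [ 0.58807465 -0.04791774  0.0585    ]
213 [ 0.58996364 -0.04821409  0.0585    ]
```

The foot sits about 1 mm low in x relative to the slot, so I correct that and lower it in two stages.

```bash
python3 -m jog '[[-0.3,0.05,0,0,0,0],[-0.6,0.1,0,0,0,0],[-0.6,0.1,0.4,0,0,0],[-0.6,0.1,0.8,0,0,0],[-0.6,0.1,1.2,0,0,0],[-0.6,0.1,1.6,0,0,0],[-0.6,0.1,1.9,0,0,0],[-0.6,0.1,1.9,0,0,0]]' | tail -3; python3 go.py .587 -.054 .100 1.549
```

```text
force: [0.3, -1.0, -1.0]
grip_width: 0.023
grip_force: 40.0
shift cm [ 0.01 -0.01  1.7 ] rv [-0.0009 -0.0001 -0.0002]
grasp [ 0.587  -0.0541  0.117 ] [-3.1407e+00 -1.0000e-04  1.5488e+00] F [ 0.29 -1.05 -0.98] w 0.023 6.9
```

```bash
python3 -m jog '[[0,0,0.5,0,0,0],[0,0,1.0,0,0,0],[0,0,1.3,0,0,0],[0,0,1.3,0,0,0]]' | tail -3; python3 go.py .587 -.054 .100 1.549;  python3 -m jog '[[0,0,0.15,0,0,0],[0,0,0.3,0,0,0],[0,0,0.45,0,0,0],[0,0,0.6,0,0,0],[0,0,0.6,0,0,0]]' | tail -3;python3 go.py .587 -.054 .100 1.549
```

```text
force: [0.6, 0.5, -1.2]
grip_width: 0.0232
grip_force: 40.0
shift cm [ 0.02 -0.01  0.4 ] rv [-0.0008 -0.0001 -0.0002]
grasp [ 0.587  -0.0541  0.104 ] [-3.1408e+00 -1.0000e-04  1.5488e+00] F [ 0.64  0.52 -1.22] w 0.0232 7.3
force: [-0.2, 0.4, 2.1]
grip_width: 0.0232
grip_force: 40.0
shift cm [ 0.02 -0.02 -0.13] rv [ 0.0003  0.     -0.0002]
grasp [ 0.5873 -0.0542  0.0987] [3.1413 0.     1.5488] F [-0.18  0.43  2.11] w 0.0232 7.8
```

The foot is resting on the slot bottom with about 3 N. I'll press 1 mm more, then drag over the stretch that can't contain the notch.

```bash
cat > k.py <<'E'
import sys
from h import *
o=ctrl.get_obs();R=Rn.from_euler('xyz',o['eef_rot']);p=o['ee_pos']+R.apply([0,0,ctrl.tcp_to_grasp])
print(round(o['time_s'],1),(p*1000).round(1),'F',o['force'].round(1))
sys.exit(int(o['force'][2]<0.8 or abs(o['force'][1])>5))
E
python3 -m jog '[[-0.1,0,0.05,0,0,0],[-0.3,0,0.1,0,0,0],[-0.5,0,0.1,0,0,0],[-0.7,0,0.1,0,0,0],[-0.9,0,0.1,0,0,0]]' >/dev/null; python3 k.py && python3 -m jog '[[-0.2,0,0,0,0,0],[-0.4,0,0,0,0,0],[-0.6,0,0,0,0,0],[-0.8,0,0,0,0,0]]' >/dev/null; python3 k.py
```

```text
8.3 [587.1 -63.4  97.7] F [0.5 1.9 2.8]
8.7 [586.8 -71.3  97.6] F [0.2 2.3 2.7]
```

```bash
python3 -m jog '[[-0.15,0,0,0,0,0],[-0.3,0,0,0,0,0],[-0.5,0,0,0,0,0]]' >/dev/null; python3 k.py && python3 -m jog '[[-0.1,0,0,0,0,0],[-0.2,0,0,0,0,0],[-0.2,0,0,0,0,0]]' >/dev/null && python3 k.py && python3 -m jog '[[-0.1,0,0,0,0,0],[-0.2,0,0,0,0,0],[-0.2,0,0,0,0,0]]' >/dev/null && python3 k.py && python3 -m jog '[[-0.1,0,0,0,0,0],[-0.2,0,0,0,0,0],[-0.2,0,0,0,0,0]]' >/dev/null && python3 k.py && python3 -m jog '[[-0.1,0,0,0,0,0],[-0.2,0,0,0,0,0],[-0.2,0,0,0,0,0]]' >/dev/null && python3 k.py && python3 -m jog '[[-0.1,0,0,0,0,0],[-0.2,0,0,0,0,0],[-0.2,0,0,0,0,0]]' >/dev/null && python3 k.py && python3 -m jog '[[-0.1,0,0,0,0,0],[-0.2,0,0,0,0,0],[-0.2,0,0,0,0,0]]' >/dev/null && python3 k.py && python3 -m jog '[[-0.1,0,0,0,0,0],[-0.2,0,0,0,0,0],[-0.2,0,0,0,0,0]]' >/dev/null && python3 k.py
```

```text
9.0 [586.7 -76.2  97.6] F [-0.2  1.   3. ]
9.3 [586.6 -78.3  97.6] F [0.  2.7 2.8]
9.6 [586.6 -80.3  97.6] F [0.4 1.9 3.1]
9.9 [586.6 -82.3  97.6] F [0.7 1.5 3.2]
10.2 [586.5 -84.3  97.6] F [0.1 1.2 3. ]
10.5 [586.4 -86.3  97.6] F [0.6 1.3 2.6]
10.8 [586.4 -88.3  97.6] F [-0.1  1.   2.4]
11.1 [586.4 -90.3  97.6] F [0.3 1.3 2.4]
```

```bash
python3 -m jog '[[-0.1,0,0,0,0,0],[-0.2,0,0,0,0,0],[-0.2,0,0,0,0,0]]' >/dev/null; python3 k.py && python3 -m jog '[[-0.1,0,0,0,0,0],[-0.2,0,0,0,0,0],[-0.2,0,0,0,0,0]]' >/dev/null && python3 k.py && python3 -m jog '[[-0.1,0,0,0,0,0],[-0.2,0,0,0,0,0],[-0.2,0,0,0,0,0]]' >/dev/null && python3 k.py && python3 -m jog '[[-0.1,0,0,0,0,0],[-0.2,0,0,0,0,0],[-0.2,0,0,0,0,0]]' >/dev/null && python3 k.py && python3 -m jog '[[-0.1,0,0,0,0,0],[-0.2,0,0,0,0,0],[-0.2,0,0,0,0,0]]' >/dev/null && python3 k.py && python3 -m jog '[[-0.1,0,0,0,0,0],[-0.2,0,0,0,0,0],[-0.2,0,0,0,0,0]]' >/dev/null && python3 k.py && python3 -m jog '[[-0.1,0,0,0,0,0],[-0.2,0,0,0,0,0],[-0.2,0,0,0,0,0]]' >/dev/null && python3 k.py && python3 -m jog '[[-0.1,0,0,0,0,0],[-0.2,0,0,0,0,0],[-0.2,0,0,0,0,0]]' >/dev/null && python3 k.py && python3 -m jog '[[-0.1,0,0,0,0,0],[-0.2,0,0,0,0,0],[-0.2,0,0,0,0,0]]' >/dev/null && python3 k.py && python3 -m jog '[[-0.1,0,0,0,0,0],[-0.2,0,0,0,0,0],[-0.2,0,0,0,0,0]]' >/dev/null && python3 k.py && python3 -m jog '[[-0.1,0,0,0,0,0],[-0.2,0,0,0,0,0],[-0.2,0,0,0,0,0]]' >/dev/null && python3 k.py && python3 -m jog '[[-0.1,0,0,0,0,0],[-0.2,0,0,0,0,0],[-0.2,0,0,0,0,0]]' >/dev/null && python3 k.py
```

```text
11.4 [586.3 -92.3  97.6] F [0.5 1.8 2.6]
11.7 [586.3 -94.3  97.6] F [0.4 1.  2.8]
12.0 [586.3 -96.3  97.6] F [-0.1  1.6  2.2]
12.3 [586.2 -98.3  97.6] F [-0.1  1.9  2.7]
12.6 [ 586.2 -100.3   97.6] F [-0.   1.3  3. ]
12.9 [ 586.1 -102.3   97.6] F [-0.5  1.4  2.5]
13.2 [ 586.1 -104.3   97.6] F [0.5 1.3 2.7]
13.5 [ 586.  -106.3   97.6] F [0.4 1.4 2.7]
13.8 [ 586.  -108.3   97.6] F [0.2 1.2 2.9]
14.1 [ 585.9 -110.3   97.6] F [0.5 1.  2.2]
14.4 [ 585.9 -112.3   97.6] F [0.  1.9 3.4]
14.7 [ 585.9 -114.3   97.6] F [-0.2  1.3  2.9]
```

```bash
python3 -m jog '[[-0.1,0,0,0,0,0],[-0.2,0,0,0,0,0],[-0.2,0,0,0,0,0]]' >/dev/null; python3 k.py && python3 -m jog '[[-0.1,0,0,0,0,0],[-0.2,0,0,0,0,0],[-0.2,0,0,0,0,0]]' >/dev/null && python3 k.py && python3 -m jog '[[-0.1,0,0,0,0,0],[-0.2,0,0,0,0,0],[-0.2,0,0,0,0,0]]' >/dev/null && python3 k.py && python3 -m jog '[[-0.1,0,0,0,0,0],[-0.2,0,0,0,0,0],[-0.2,0,0,0,0,0]]' >/dev/null && python3 k.py && python3 -m jog '[[-0.1,0,0,0,0,0],[-0.2,0,0,0,0,0],[-0.2,0,0,0,0,0]]' >/dev/null && python3 k.py && python3 -m jog '[[-0.1,0,0,0,0,0],[-0.2,0,0,0,0,0],[-0.2,0,0,0,0,0]]' >/dev/null && python3 k.py && python3 -m jog '[[-0.1,0,0,0,0,0],[-0.2,0,0,0,0,0],[-0.2,0,0,0,0,0]]' >/dev/null && python3 k.py && python3 -m jog '[[-0.1,0,0,0,0,0],[-0.2,0,0,0,0,0],[-0.2,0,0,0,0,0]]' >/dev/null && python3 k.py && python3 -m jog '[[-0.1,0,0,0,0,0],[-0.2,0,0,0,0,0],[-0.2,0,0,0,0,0]]' >/dev/null && python3 k.py && python3 -m jog '[[-0.1,0,0,0,0,0],[-0.2,0,0,0,0,0],[-0.2,0,0,0,0,0]]' >/dev/null && python3 k.py && python3 -m jog '[[-0.1,0,0,0,0,0],[-0.2,0,0,0,0,0],[-0.2,0,0,0,0,0]]' >/dev/null && python3 k.py && python3 -m jog '[[-0.1,0,0,0,0,0],[-0.2,0,0,0,0,0],[-0.2,0,0,0,0,0]]' >/dev/null && python3 k.py
```

```text
15.0 [ 585.8 -116.3   97.6] F [0.2 1.8 2.7]
15.3 [ 585.8 -118.3   97.6] F [-0.6  0.6  2.6]
15.6 [ 585.7 -120.3   97.6] F [0.7 1.6 2.5]
15.9 [ 585.7 -122.3   97.6] F [1.3 1.9 2.9]
16.2 [ 585.6 -124.3   97.6] F [0.1 2.5 3.3]
16.5 [ 585.6 -126.3   97.6] F [0.2 1.9 2.5]
16.8 [ 585.5 -128.3   97.6] F [-0.3  2.1  3. ]
17.1 [ 585.5 -130.3   97.6] F [-0.   2.5  2.5]
17.4 [ 585.5 -132.3   97.6] F [-0.3  1.9  2.4]
17.7 [ 585.4 -134.3   97.6] F [0.2 1.8 2.3]
18.0 [ 585.4 -136.3   97.6] F [-0.7  1.8  3.4]
18.3 [ 585.3 -138.3   97.6] F [0.1 1.8 1.9]
```

```bash
python3 -m jog '[[-0.1,0,0,0,0,0],[-0.2,0,0,0,0,0],[-0.2,0,0,0,0,0]]' >/dev/null; python3 k.py && python3 -m jog '[[-0.1,0,0,0,0,0],[-0.2,0,0,0,0,0],[-0.2,0,0,0,0,0]]' >/dev/null && python3 k.py && python3 -m jog '[[-0.1,0,0,0,0,0],[-0.2,0,0,0,0,0],[-0.2,0,0,0,0,0]]' >/dev/null && python3 k.py && python3 -m jog '[[-0.1,0,0,0,0,0],[-0.2,0,0,0,0,0],[-0.2,0,0,0,0,0]]' >/dev/null && python3 k.py && python3 -m jog '[[-0.1,0,0,0,0,0],[-0.2,0,0,0,0,0],[-0.2,0,0,0,0,0]]' >/dev/null && python3 k.py && python3 -m jog '[[-0.1,0,0,0,0,0],[-0.2,0,0,0,0,0],[-0.2,0,0,0,0,0]]' >/dev/null && python3 k.py && python3 -m jog '[[-0.1,0,0,0,0,0],[-0.2,0,0,0,0,0],[-0.2,0,0,0,0,0]]' >/dev/null && python3 k.py && python3 -m jog '[[-0.1,0,0,0,0,0],[-0.2,0,0,0,0,0],[-0.2,0,0,0,0,0]]' >/dev/null && python3 k.py && python3 -m jog '[[-0.1,0,0,0,0,0],[-0.2,0,0,0,0,0],[-0.2,0,0,0,0,0]]' >/dev/null && python3 k.py && python3 -m jog '[[-0.1,0,0,0,0,0],[-0.2,0,0,0,0,0],[-0.2,0,0,0,0,0]]' >/dev/null && python3 k.py && python3 -m jog '[[-0.1,0,0,0,0,0],[-0.2,0,0,0,0,0],[-0.2,0,0,0,0,0]]' >/dev/null && python3 k.py && python3 -m jog '[[-0.1,0,0,0,0,0],[-0.2,0,0,0,0,0],[-0.2,0,0,0,0,0]]' >/dev/null && python3 k.py
```

```text
18.6 [ 585.3 -140.3   97.6] F [0.4 2.4 2.8]
18.9 [ 585.1 -142.6   97.3] F [ 0.3 -1.3 -0.5]
```

The force dropped at y = -142.6 mm, which is the notch. I stop the drag here and lower the pin straight down.

```bash
python3 -m jog '[[0,0,0.2,0,0,0],[0,0,0.4,0,0,0],[0,0,0.4,0,0,0]]' >/dev/null; python3 k.py; python3 -m jog '[[0,0,0.25,0,0,0],[0,0,0.5,0,0,0],[0,0,0.5,0,0,0]]' >/dev/null; python3 k.py
```

```text
19.2 [ 585.1 -142.3   93.1] F [ 0.3 -1.4 -2.8]
19.5 [ 585.2 -142.2   88.2] F [-0.7 -2.6 -3.1]
```

```bash
python3 -m jog '[[-0.07,0,0,0,0,0],[-0.07,0,0,0,0,0]]' >/dev/null; python3 k.py; python3 -m jog '[[0,0,0.15,0,0,0],[0,0,0.3,0,0,0],[0,0,0.3,0,0,0]]' >/dev/null; python3 k.py;  python3 -m jog '[[0,0,0.1,0,0,0],[0,0,0.2,0,0,0],[0,0,0.2,0,0,0]]' >/dev/null; python3 k.py
```

```text
19.7 [ 585.1 -142.7   88.5] F [-1.  -2.  -1.3]
20.0 [ 585.2 -142.8   85.4] F [ 0.3 -1.1 -1.3]
20.3 [ 585.2 -142.8   83.5] F [ 0.4 -1.1 -2. ]
```

```bash
python3 -m jog '[[0,0,0.05,0,0,0],[0,0,0.1,0,0,0],[0,0,0.1,0,0,0]]' >/dev/null; python3 k.py;  python3 -m jog '[[0,0,0.05,0,0,0],[0,0,0.1,0,0,0],[0,0,0.1,0,0,0]]' >/dev/null; python3 k.py
```

```text
20.6 [ 585.3 -142.9   82.7] F [ 0.  -1.3 -0.2]
20.9 [ 585.3 -142.9   81.7] F [-0.2 -1.1  2.2]
```

Bottomed at rack z ≈ 4 mm with about 3 N, so the pin is fully home. I relieve the spring and let go.

```bash
python3 -m jog '[[0,0,-0.05,0,0,0],[0,0,-0.08,0,0,0],[0,0,-0.08,0,0,0]]' >/dev/null; python3 k.py;  python3 -m jog '[[0,0,0,0,0,0],[0,0,0,0,0,0],[0,0,0,0,0,0],[0,0,0,0,0,0],[0,0,0,0,0,0],[0,0,0,0,0,0]]' 65 5 | tail -2; python3 k.py
python3 -m jog '[[0,0,-1,0,0,0],[0,0,-3,0,0,0],[0,0,-6,0,0,0],[0,0,-10,0,0,0],[0,0,-14,0,0,0],[0,0,-18,0,0,0],[0,0,-18,0,0,0]]' | head -2
python3 -m jog '[[0,-5,0,0,0,0],[0,-10,0,0,0,0],[0,-15,0,0,0,0],[0,-20,0,0,0,0],[0,-22,0,0,0,0],[0,-22,0,0,0,0]]' | tail -4
python3 - <<'E'
from h import *
a=cam("scene")["img"];t=cam("top")["img"]
A=np.zeros((600,800,3),np.uint8)
A[:300,:480]=cv2.resize(a[180:255,230:350],None,fx=4,fy=4,interpolation=cv2.INTER_CUBIC)
A[:200,480:800]=cv2.resize(a,(320,200)); A[300:600]=cv2.resize(t[165:240,240:440],None,fx=4,fy=4,interpolation=cv2.INTER_CUBIC)
cv2.imwrite("pics/end.png",cv2.convertScaleAbs(A,alpha=1.3))
E
```

```text
21.2 [ 585.3 -142.9   82.5] F [-0.3 -0.9  0.9]
grip_width: 0.0609
grip_force: 0.0
21.8 [ 585.2 -142.8   82.4] F [ 0.3 -0.8 -0.1]
time_s: 22.5
ee_pos: [0.5848, -0.1427, 0.4496]
eef_rot: [3.14, 0.001, 1.548]
force: [0.4, 0.6, -0.9]
grip_width: 0.0611
grip_force: 0.0
```

View pics/end.png

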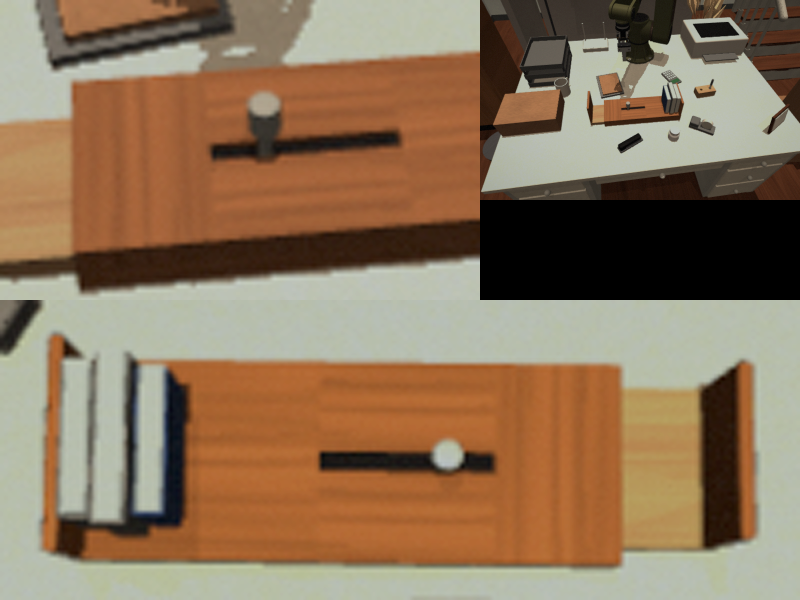

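The final view shows the pin standing upright and deep in the slot, with its knob at crop (447,455) in the top view. The inner half hasn't moved and the marker is still in the tidy.

```bash
python3 -c "
from station import ctrl
print(ctrl.hand_in())"
```

```text
the job is handed in; nothing more can be done
None
```

The pin is standing upright, fully home in the notch, and released. No force reading on the rack went above about 5 N. The marker and the rest of the desk were left alone, and I handed the job in at about 23 s.

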